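Tilt a row of nut tins into its packing box

TASK

Pack the four flat tins that stand in a row on the low wooden stand into the empty plywood box, all four together: tilt the row in, one short end first down along an end wall while the other end is still above the box's rim, then bring it level and set it down on the box's floor before you let go, without dropping it. The tins end upright and fully home, and the mallet, knife and bowl stay where they are.

Things in the scene. Friction and masses are not known exactly. Their poses are not given: they have to be found in the camera images.
- box: The EMPTY open plywood box, fixed to the bench. Outside 118 (its x) x 66 (its y) x 44 mm high; walls 6 mm, floor 4 mm thick, so inside 106 x 54 mm and 40 mm deep. Origin: centre of its underside, on the bench; z up.
- full_box: An identical plywood box, fixed, that is already filled with four such tins (tops 94 mm above the bench). Bystander. Origin: centre of its underside, axes as for the empty box.
- stand: Low wooden stand, fixed, on which the row of tins starts. Base 120 (its x) x 76 (its y) x 6 mm, with a cheek 8 mm thick along each long side, rising to 26 mm above the bench, 54 mm apart; ends open. Origin: centre of its underside; the row lies along its x.
- tin1_center (a point): Centre of flat bare-metal tin 1 of 4: 100 mm long (its x), 12 mm thick (its y), 90 mm tall (its z, up), about 90 g. The four stand on edge face to face with hardly a gap, tin1 to tin4 in the direction of the stand's +y, their long sides along the stand's x: together 100 x 49 x 90 mm, feet 6 mm above the bench. The row can be pinched across its 49 mm from above and carried as one; either way round in the box is right.
- tin2_center (a point): Centre of tin 2, like tin1, next in the row.
- tin3_center (a point): Centre of tin 3, like tin1, next in the row.
- tin4_center (a point): Centre of tin 4, like tin1, next in the row.
- tin1_foot_a (a point): Middle of the lower edge of tin1 at its -x end (50 mm from its centre along x, 45 mm below it).
- tin1_foot_b (a point): Middle of the lower edge of tin1 at its +x end (50 mm from its centre along x, 45 mm below it).
- tin4_foot_a (a point): Middle of the lower edge of tin4 at its -x end (50 mm from its centre along x, 45 mm below it).
- tin4_foot_b (a point): Middle of the lower edge of tin4 at its +x end (50 mm from its centre along x, 45 mm below it).
- mallet: Loose wooden shelling mallet lying on the bench, 175 mm long along its x, head 75 x 40 mm at +x, 40 mm high. Bystander. Origin on the bench, 100 mm from the handle's end.
- knife: Loose shelling knife lying on the bench, 190 x 26 mm along its x, 16 mm high. Bystander. Origin on the bench at its middle.
- bowl: Loose steel bowl, 130 mm across, 50 mm high, beyond the boxes. Bystander. Origin: centre of its underside.
Not all that is in view belongs to the job. What is shaped like the part that bears tin1_center but red or yellow is not meant.

How it is judged:
By the outcome, as a careful person would: the job done as asked, in the order asked, and still so for the second after the job is handed in, with the robot touching nothing.
It also fails if it takes over 45 s, if anything falls off the work surface, if the arm or the gripper's body presses on something with over 40 N, if the wrist force passes 120 N, or if a joint passes its speed limit or range.

ROBOT

A 7-joint arm with a two-finger parallel gripper is mounted at the origin on the work surface. World frame = base frame: x ahead of the robot, y to its left, z up, the work surface at z = 0. Lengths are in m, angles in rad, forces in N, time in s.
With the tool pointing down it reaches from about 0.4 to 0.875 m from the base axis. Payload 19.3 kg.
Tool frame: the origin (TCP) lies at the very end of the fingers, on their centre line; the grasp point (between the pads) lies 19 mm behind it; z points along the fingers, y is the direction in which the jaws open and shut (so a half turn about z gives the same grasp; the last joint's range is limited). The gripper opens to 85 mm and grips with 20 to 120 N. Pads are 22 mm wide; open, the fingers measure 114 mm over their backs; the gripper's body (76 mm by 85 mm) begins 54 mm behind the grasp point. The pads swing forward as they close: fully open they stand 13 mm farther back than shut.
Start: joints at [1.033, 0.521, -0.036, 1.599, 0.021, 1.021, -0.113], TCP at [0.282, -0.558, 0.231] pointing down, gripper open.
Joint ranges: [-2.91, 2.91], [-0.3, 2.13], [-1.5, 1.42], [0.17, 2.43], [-1.26, 4.41], [0.16, 1.93], [-2.52, 2.52]. Speed limits (rad/s): [1.89, 1.89, 2.39, 2.39, 3.01, 3.01, 3.01].

INTERFACE

Orientations are given as [roll, pitch, yaw] about the fixed x, y, z axes, in that order (R = Rz(yaw) Ry(pitch) Rx(roll)).
In Python, from workcell import bot, grab_frame, calibration, workorder gives the robot as it stands.
- The arm moves only by the tool move_arm, never from a script. Its arguments are lists of equal length, an entry for each row: "jaw": the closure in counts, from 0 (fully open) to 255 (shut); "dp": the shift along the tool's x, y, z in units of 800 mm (1.0 is 800 mm), a list of three; "rotation": the turn, a rotation vector about the tool's x, y, z in units of pi rad (1.0 is pi rad), a list of three. In form: {"jaw": [jaw, ...], "dp": [[dx, dy, dz], ...], "rotation": [[rx, ry, rz], ...]}. A call has 1 to 10 rows; each row shifts and turns the commanded pose from where the row before left it, along the tool's axes as they then stand; what a row does not reach is not made up. A row lasts 1/8 s, in which the tool goes at most 62.5 mm and 10.7 degrees, less where a joint would pass 70% of its speed; a pose out of reach is approached as far as the arm can. A call with a number of a shift or a turn outside -1 to 1 is refused whole. A call with a gripper value outside its range is refused whole. The fingers move at their own pace and stop on an object; "squeeze" is the grip in N (left out, the last holds). Time passes only in rows, so rows that do not move let the fingers close. It gives the time, the measured TCP pose, the force and the opening at its end, in the units of the state.
- bot.observe(): the state, without advancing time (a new reading comes with each control period).
- grab_frame(name): name is "scene" or "top" or "wrist"; returns the picture (480x640x3 uint8, blue, green, red); there is no depth.
- calibration(name): a dict with "camera_matrix" (3x3 intrinsics, pixels), "T" (4x4, takes a point from camera to world coordinates). Camera axes: x right, y down, z forward; pixel columns grow to the right and rows downward; lengths in m; the calibration is good to about 2 mm. The wrist camera is an equidistant fisheye: a pixel r from the principal point sees the ray r / f radians off the axis. A picture is of the moment at which its call begins: read the wrist's pose just before it. calibration takes no time and is no camera call; for the wrist camera it gives the pose at the moment of the call.
- workorder.job_done(): hands the job in, once; it reports no verdict.
The state is a dict: "clock": time; "qpos": joint angles; "qd": joint speeds; "joint_efforts": joint torques, N m; "position": TCP position; "tool_rot": TCP orientation; "force": force on the tool from outside, world axes, zero at the start; "moment": the same for the moment, N m; "grip_width": finger opening in m.
Only numpy, scipy, OpenCV 4.12 (cv2) and the standard library are available. Lean on these libraries where they do the work, as an engineer would, in place of code of your own. Each camera call takes 0.05 s, during which the arm holds its last target. There are 200 camera calls.

## Working session

There is one attempt and no reset: what is moved stays moved. The work goes in short steps, Python scripts to look and compute and a tool call to move; the robot and the scene stay as the last step left them, time stands still between calls to the robot, and variables do not carry over. Pictures are saved under pics/ and viewed, about 8 in all and at most 12, crops included, and the job is handed in when it is done.

Besides the shell and the picture viewer there is one more tool, called as name(argument=value, ...) on one line, values as JSON. move_arm: Moves the arm, as the interface text tells. Shifts and turns lie within -1 to 1; 1 stands for 800 mm of shift or pi rad of turn. Its arguments: {"type":"object","properties":{"jaw":{"type":"array","items":{"type":"number"}},"dp":{"type":"array","items":{"type":"array","items":{"type":"number","minimum":-1,"maximum":1}}},"rotation":{"type":"array","items":{"type":"array","items":{"type":"number","minimum":-1,"maximum":1}}},"squeeze":{"type":"number"}},"required":["jaw","dp","rotation"]}

```bash
mkdir -p pics; ls
python3 - <<'E'
from workcell import bot, grab_frame, calibration
import cv2,numpy as np
print(bot.observe())
for n in("top","scene"):
    cv2.imwrite(f"pics/{n}0.png",grab_frame(n)); c=calibration(n); print(n,np.round(c["camera_matrix"],1).tolist(),np.round(c["T"],3).tolist())
E
```

```text
pics
{'clock': 0.0, 'qpos': array([ 1.0328006 ,  0.52206723, -0.03627746,  1.60001695,  0.02121319,
        1.02112349, -0.11276914]), 'qd': array([ 8.49959062e-05, -5.81309273e-04,  2.80512040e-04,  1.80297684e-05,
       -9.02276475e-04,  9.65118341e-04, -1.29816837e-03]), 'joint_efforts': array([-1.54556139e-03, -9.27103615e+01,  1.97929166e+00, -3.69936132e+01,
        1.78805483e-02,  8.16103391e-03, -4.76094692e-05]), 'position': array([ 0.28160001, -0.55756689,  0.23068995]), 'tool_rot': array([-3.14036892e+00,  1.25264990e-04,  4.67780439e-01]), 'force': array([-0.19718289,  0.10131668, -0.04065076]), 'moment': array([-0.01892982,  0.01002196,  0.01934277]), 'grip_width': 0.0857693317632321}
top [[620.9, 0.0, 332.9], [0.0, 620.9, 246.7], [0.0, 0.0, 1.0]] [[0.016, -0.988, 0.151, 0.407], [-1.0, -0.014, 0.016, 0.003], [-0.014, -0.151, -0.988, 1.18], [0.0, 0.0, 0.0, 1.0]]
scene [[468.5, 0.0, 321.3], [0.0, 468.5, 241.6], [0.0, 0.0, 1.0]] [[-0.743, 0.555, -0.373, 0.936], [0.669, 0.616, -0.416, 0.383], [-0.001, -0.559, -0.829, 0.834], [0.0, 0.0, 0.0, 1.0]]
```

View pics/top0.png

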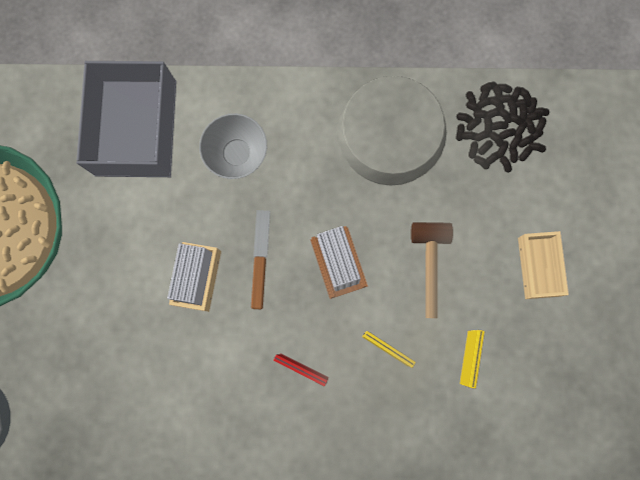

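View pics/scene0.png

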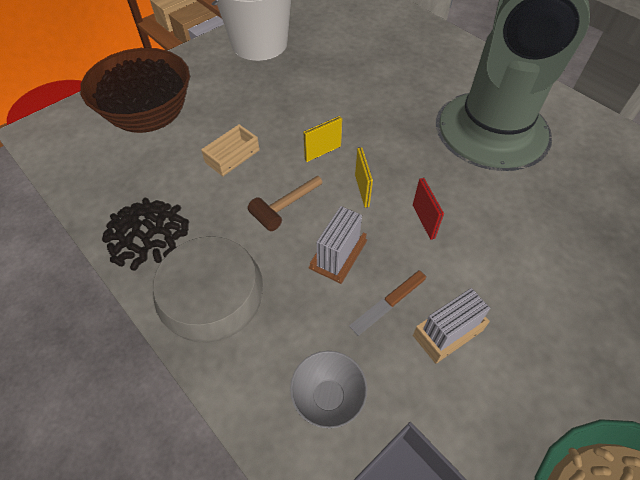

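The candidates are: bare-metal row on the stand at top (338,258), filled box (193,275), red tin (300,369), yellow tins (388,349) and (472,359). The row on the reddish stand is the one meant, since it is bare metal, four in a row and not in a plywood box. The empty box is at (543,265). I'll check both in an enlarged crop.

```bash
cat > h.py <<'E'
import cv2,numpy as np
from workcell import bot, grab_frame, calibration
def ray(n,px,z,c=None):
    c=c or calibration(n);K=c["camera_matrix"];T=np.array(c["T"]);px=np.atleast_2d(np.array(px,float))
    d=np.c_[(px[:,0]-K[0][2])/K[0][0],(px[:,1]-K[1][2])/K[1][1],np.ones(len(px))]
    if n=="wrist":
        r=np.linalg.norm(d[:,:2],axis=1);d=np.c_[d[:,:2]*(np.sin(r)/r)[:,None],np.cos(r)]
    d=d@T[:3,:3].T;o=T[:3,3]
    return o+d*((z-o[2])/d[:,2])[:,None]
def proj(n,P,c=None):
    c=c or calibration(n);K=np.array(c["camera_matrix"]);T=np.array(c["T"]);p=(np.atleast_2d(P)-T[:3,3])@T[:3,:3]
    if n=="wrist":
        r=np.linalg.norm(p[:,:2],axis=1);a=np.arctan2(r,p[:,2]);p=np.c_[p[:,:2]*(a/np.maximum(r,1e-9))[:,None],np.ones(len(p))]
    else: p=p/p[:,2:]
    return (p@K.T)[:,:2]
E
python3 - <<'E'
from h import *
im=cv2.imread("pics/top0.png")
a=cv2.resize(im[215:310,300:380],None,fx=5,fy=5,interpolation=cv2.INTER_CUBIC)
b=cv2.resize(im[220:315,505:585],None,fx=5,fy=5,interpolation=cv2.INTER_CUBIC)
cv2.imwrite("pics/crop1.png",np.hstack([a,b]))
hsv=cv2.cvtColor(im,cv2.COLOR_BGR2HSV)
for nm,(x0,y0,x1,y1),lo,hi,z in (("tins",(300,215,380,310),(90,8,110),(150,255,255),.096),("box",(505,220,585,315),(8,70,120),(28,255,255),.044),("stand",(300,215,380,310),(5,80,50),(18,255,200),.026)):
    m=np.zeros(im.shape[:2],np.uint8);m[y0:y1,x0:x1]=cv2.inRange(hsv,lo,hi)[y0:y1,x0:x1]
    print(nm,cv2.countNonZero(m))
    p=cv2.findNonZero(m)
    if p is None: continue
    q=cv2.boxPoints(cv2.minAreaRect(p));print(q.round(1).tolist(),ray("top",q,z).round(4).tolist())
E
```

```text
tins 1448
[[316.3999938964844, 234.1999969482422], [341.6000061035156, 225.6999969482422], [360.70001220703125, 281.70001220703125], [335.3999938964844, 290.29998779296875]] [[0.594, 0.0502, 0.096], [0.61, 0.0057, 0.096], [0.5107, -0.029, 0.096], [0.495, 0.015, 0.096]]
box 2755
[[517.0999755859375, 234.8000030517578], [560.0999755859375, 229.60000610351562], [567.9000244140625, 294.79998779296875], [524.9000244140625, 300.0]] [[0.607, -0.3187, 0.044], [0.6178, -0.3982, 0.044], [0.4974, -0.4077, 0.044], [0.4868, -0.3294, 0.044]]
stand 824
[[309.0, 238.0], [346.6000061035156, 225.10000610351562], [367.3999938964844, 285.79998779296875], [329.70001220703125, 298.70001220703125]] [[0.5987, 0.0672, 0.026], [0.6243, -0.0035, 0.026], [0.5099, -0.0436, 0.026], [0.485, 0.0261, 0.026]]
```

View pics/crop1.png

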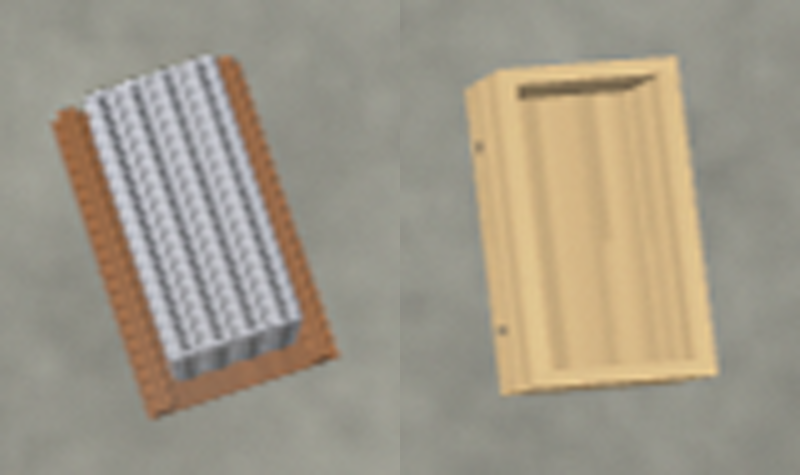

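The crop confirms it. On the left are four bare-metal tins on the reddish stand, top corners near full-image (317,234), (342.6,226), (360,279.4) and (335,287). On the right is the empty box, rim from (524,234) to (568,295). I'll write a planner and move over the box for a close wrist view on the way.

```bash
cat >> h.py <<'E'
from scipy.spatial.transform import Rotation as Ro
def plan(p1,e1,n,p0=None,e0=None):
    "rows from pose 0 (default: now) to pose 1, printed in tool units"
    s=bot.observe();p0=np.array(s["position"] if p0 is None else p0,float);e0=s["tool_rot"] if e0 is None else e0
    R=Ro.from_euler("xyz",e0);R1=Ro.from_euler("xyz",e1);w=(R.inv()*R1).as_rotvec()/n;d=(np.array(p1)-p0)/n
    dps=[]
    for i in range(n):
        dps.append((R.inv().apply(d)/.8).round(4).tolist());R=R*Ro.from_rotvec(w)
    print("dp",dps);print("rot",(w/np.pi).round(5).tolist(),"mm/row",np.linalg.norm(d)*1e3,"deg/row",np.degrees(np.linalg.norm(w)))
E
python3 - <<'E'
from h import *
t=ray("top",[[317,234],[342.6,226],[360,279.4],[335,287]],.096);b=ray("top",[[524.4,234],[560.6,231.2],[568.4,295],[527.5,297.5]],.044)
for q in(t,b):
    print(q[:,:2].round(4).tolist(),q.mean(0).round(4),[np.linalg.norm(q[i]-q[i-1]).round(4) for i in range(4)],np.degrees(np.arctan2(*(q[0]-q[3])[1::-1])),np.degrees(np.arctan2(*(q[1]-q[2])[1::-1])))
plan([.52,b.mean(0)[1],.25],[np.pi,0,.08],8)
E
```

```text
[[0.5944, 0.0492], [0.6094, 0.004], [0.5148, -0.0277], [0.5008, 0.0158]] [0.5548 0.0103 0.096 ] [np.float64(0.0994), np.float64(0.0476), np.float64(0.0998), np.float64(0.0458)] 19.62002738146845 18.55393333098329
[[0.6086, -0.3322], [0.6148, -0.399], [0.497, -0.4085], [0.4914, -0.3342]] [ 0.553  -0.3685  0.044 ] [np.float64(0.1173), np.float64(0.0671), np.float64(0.1182), np.float64(0.0745)] 1.0129300681552544 4.6268636812603905
dp [[0.0466, -0.0096, -0.003], [0.046, -0.0118, -0.003], [0.0454, -0.0141, -0.003], [0.0447, -0.0162, -0.003], [0.0438, -0.0184, -0.003], [0.0429, -0.0205, -0.003], [0.0419, -0.0225, -0.003], [0.0407, -0.0245, -0.003]]
rot [-4e-05, 1e-05, 0.01543] mm/row 38.111529787623404 deg/row 2.7771635425737196
```

move_arm(jaw=[0,0,0,0,0,0,0,0,0,0], dp=[[0.0466,-0.0096,-0.003],[0.046,-0.0118,-0.003],[0.0454,-0.0141,-0.003],[0.0447,-0.0162,-0.003],[0.0438,-0.0184,-0.003],[0.0429,-0.0205,-0.003],[0.0419,-0.0225,-0.003],[0.0407,-0.0245,-0.003],[0,0,0],[0,0,0]], rotation=[[0,0,0.0154],[0,0,0.0154],[0,0,0.0154],[0,0,0.0154],[0,0,0.0154],[0,0,0.0154],[0,0,0.0154],[0,0,0.0154],[0,0,0],[0,0,0]])

```text
clock: 1.35
position: [0.5195, -0.369, 0.2502]
tool_rot: [-3.142, 0.001, 0.081]
force: [-0.0, -0.5, -0.3]
grip_width: 0.0857
```

Run:
```python
from h import *
c=calibration("wrist");im=grab_frame("wrist");cv2.imwrite("pics/w1.png",im)
import pickle;pickle.dump(c,open("w1.pkl","wb"))
print(np.round(c["camera_matrix"],1).tolist(),np.round(c["T"],3).tolist())
print(proj("wrist",[[.553,-.3685,.044]],c))
```

```text
[[371.6, 0.0, 320.2], [0.0, 371.6, 239.8], [0.0, 0.0, 1.0]] [[0.081, -0.954, -0.29, 0.594], [-0.997, -0.078, -0.023, -0.362], [-0.0, 0.291, -0.957, 0.392], [0.0, 0.0, 0.0, 1.0]]
[[323.897319   174.22779079]]
```

View pics/w1.png

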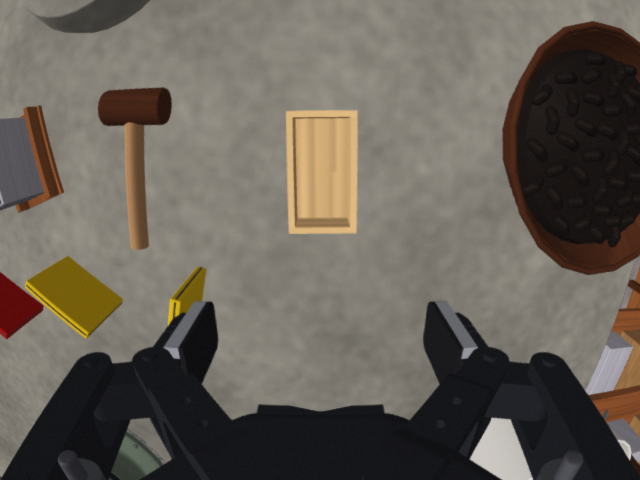

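The wrist view shows the empty box rim from (287,111) to (357,233) with no outer walls showing. I'll fit its outline and plan the move to the tins.

```bash
cat >> h.py <<'E'
def quad(m):
    "sub-pixel-ish quad: lines fitted to the hull's four sides"
    c=max(cv2.findContours(m,cv2.RETR_EXTERNAL,cv2.CHAIN_APPROX_NONE)[0],key=cv2.contourArea)
    k=cv2.approxPolyN(c,4) if hasattr(cv2,"approxPolyN") else None
    return c[:,0].astype(float),k.reshape(-1,2).astype(float)
def rectfit(P,L,W):
    "least-squares rectangle (cx,cy,yaw) of given size on outline points"
    from scipy.optimize import least_squares
    r=cv2.minAreaRect((P*1000).astype(np.float32));q=cv2.boxPoints(r);a=max((q[1]-q[0],q[2]-q[1]),key=np.linalg.norm)
    y=np.arctan2(a[1],a[0]);y=(y+np.pi/2)%np.pi-np.pi/2
    def f(v):
        c,s=np.cos(v[2]),np.sin(v[2]);d=P-v[:2];u=np.abs(d@[c,s])-L/2-v[3];w=np.abs(d@[-s,c])-W/2-v[3]
        return np.where(u>0,np.hypot(u,np.maximum(w,0)),np.maximum(u,w))*1e3
    s=least_squares(f,[r[0][0]/1e3,r[0][1]/1e3,y,0],loss="soft_l1");return s.x,np.sqrt(np.mean(s.fun**2))
E
python3 - <<'E'
from h import *
import pickle
c=pickle.load(open("w1.pkl","rb"));im=cv2.imread("pics/w1.png");h=cv2.cvtColor(im,cv2.COLOR_BGR2HSV)
m=np.zeros(im.shape[:2],np.uint8);m[95:250,270:375]=cv2.inRange(h,(8,70,100),(30,255,255))[95:250,270:375]
P,k=quad(m);print(k.tolist())
W=ray("wrist",P,.044,c)[:,:2];print(rectfit(W,.118,.066), W.min(0),W.max(0))
plan([.525,.0,.25],[np.pi,0,.333],9)
E
```

```text
[[357.0, 110.0], [357.0, 233.0], [288.0, 233.0], [285.0, 110.0]]
(array([ 5.54332595e-01, -3.66344528e-01,  8.66677709e-02, -1.35750960e-04]), np.float64(0.2522405089557761)) [ 0.49300279 -0.4044687 ] [ 0.61599335 -0.32873092]
dp [[0.0049, -0.0511, 0.0], [0.0063, -0.0509, 0.0], [0.0078, -0.0507, 0.0], [0.0092, -0.0505, 0.0], [0.0106, -0.0502, 0.0], [0.012, -0.0499, 0.0], [0.0134, -0.0495, 0.0], [0.0148, -0.0491, 0.0], [0.0162, -0.0487, 0.0]]
rot [0.0, 3e-05, -0.00895] mm/row 41.0543333109103 deg/row 1.6105826210759444
```

move_arm(jaw=[0,0,0,0,0,0,0,0,0,0], dp=[[0.0049,-0.0511,0.0],[0.0063,-0.0509,0.0],[0.0078,-0.0507,0.0],[0.0092,-0.0505,0.0],[0.0106,-0.0502,0.0],[0.012,-0.0499,0.0],[0.0134,-0.0495,0.0],[0.0148,-0.0491,0.0],[0.0162,-0.0487,0.0],[0,0,0]], rotation=[[0,0,-0.009],[0,0,-0.009],[0,0,-0.009],[0,0,-0.009],[0,0,-0.009],[0,0,-0.009],[0,0,-0.009],[0,0,-0.009],[0,0,-0.009],[0,0,0]])

```text
clock: 2.65
position: [0.5252, 0.0026, 0.2506]
tool_rot: [-3.141, -0.0, 0.339]
force: [-1.0, -0.5, 0.3]
grip_width: 0.0853
```

move_arm(jaw=[0,0], dp=[[0,0,0],[0,0,0]], rotation=[[0,0,0],[0,0,0]])

```text
clock: 2.9
position: [0.5253, -0.0008, 0.2505]
tool_rot: [3.141, 0.0, 0.333]
force: [-0.0, -0.0, 0.2]
grip_width: 0.0851
```

Run:
```python
from h import *
c=calibration("wrist");im=grab_frame("wrist");cv2.imwrite("pics/w2.png",im)
import pickle;pickle.dump(c,open("w2.pkl","wb"))
u,v=proj("wrist",[[.5548,.0103,.096]],c)[0].astype(int);print(u,v)
x0,y0=max(u-100,0),max(v-100,0);print(x0,y0,c["T"][:3,3] if hasattr(c["T"],"shape") else 0)
cv2.imwrite("pics/w2c.png",cv2.resize(im[y0:y0+200,x0:x0+200],None,fx=3,fy=3,interpolation=cv2.INTER_CUBIC))
```

```text
320 184
220 84 [0.59593804 0.02462138 0.39280553]
```

View pics/w2c.png

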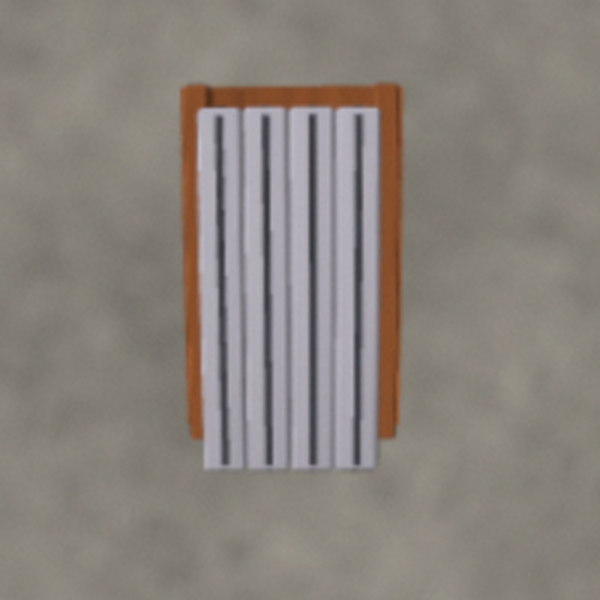

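The crop shows the four tin tops, with corners at full-image (286,120), (346,120), (346,240) and (288,240), inside the stand's cheeks. Next is the fit and the grasp plan.

Run:
```python
from h import *
import pickle
c=pickle.load(open("w2.pkl","rb"));im=cv2.imread("pics/w2.png");s=np.s_[105:255,272:362]
h=cv2.cvtColor(im,cv2.COLOR_BGR2HSV);m=np.zeros(im.shape[:2],np.uint8);m[s]=((h[...,2]>148)&(h[...,1]<45)).astype(np.uint8)[s]*255
m=cv2.morphologyEx(m,cv2.MORPH_CLOSE,np.ones((7,7)))
P,k=quad(m);print(k.tolist())
W=ray("wrist",P,.096,c)[:,:2];v,e=rectfit(W,.100,.0485);print(v,e)
plan([v[0],v[1],.058],[np.pi,0,v[2]],8)
```

```text
[[345.0, 120.0], [345.0, 239.0], [288.0, 240.0], [285.0, 120.0]]
[ 0.55658306  0.01491132  0.33524254 -0.00104432] 0.21068935426399077
dp [[0.0054, -0.0007, 0.0301], [0.0054, -0.0007, 0.0301], [0.0054, -0.0007, 0.0301], [0.0054, -0.0007, 0.0301], [0.0054, -0.0007, 0.0301], [0.0054, -0.0007, 0.0301], [0.0054, -0.0007, 0.0301], [0.0054, -0.0007, 0.0301]]
rot [1e-05, 1e-05, -8e-05] mm/row 24.451561905423215 deg/row 0.014700068618146565
```

move_arm(jaw=[0,0,0,0,0,0,0,0,0,0], dp=[[0.0108,-0.0014,0.02],[0.0108,-0.0014,0.02],[0.0108,-0.0014,0.03],[0.0108,-0.0014,0.03],[0,0,0.036],[0,0,0.036],[0,0,0.036],[0,0,0.0328],[0,0,0],[0,0,0]], rotation=[[0,0,-0.0006],[0,0,0],[0,0,0],[0,0,0],[0,0,0],[0,0,0],[0,0,0],[0,0,0],[0,0,0],[0,0,0]])

```text
clock: 4.2
position: [0.5568, 0.0165, 0.0581]
tool_rot: [-3.142, -0.0, 0.337]
force: [0.6, -0.4, 0.9]
grip_width: 0.0852
```

move_arm(jaw=[80,110,130,255,255,255], dp=[[0,0,0],[0,0,0],[0,0,0],[0,0,0],[0,0,0],[0,0,0]], rotation=[[0,0,0],[0,0,0],[0,0,0],[0,0,0],[0,0,0],[0,0,0]], squeeze=25)

```text
clock: 4.95
position: [0.5571, 0.0157, 0.0587]
tool_rot: [3.141, -0.001, 0.337]
force: [0.4, -3.7, 7.0]
grip_width: 0.0483
```

move_arm(jaw=[255,255,255,255,255,255,255,255,255,255], dp=[[0,0,0],[0,0,0],[0,0,-0.005],[0,0,-0.01],[0,0,-0.02],[0,0,-0.03],[0,0,-0.03],[0,0,-0.03],[0,0,-0.02],[0,0,0]], rotation=[[0,0,0],[0,0,0],[0,0,0],[0,0,0],[0,0,0],[0,0,0],[0,0,0],[0,0,0],[0,0,0],[0,0,0]], squeeze=90)

```text
clock: 6.2
position: [0.557, 0.0164, 0.175]
tool_rot: [3.141, -0.002, 0.337]
force: [-0.4, 1.1, -3.9]
grip_width: 0.0467
```

move_arm(jaw=[255], dp=[[0,0,0]], rotation=[[0,0,0]])

```text
clock: 6.32
position: [0.5561, 0.0163, 0.1732]
tool_rot: [-3.141, 0.001, 0.337]
force: [0.2, -0.1, -2.8]
grip_width: 0.0468
```

Run:
```python
from h import *
import pickle
c=calibration("wrist");im=grab_frame("wrist");cv2.imwrite("pics/w3.png",im);o=bot.observe();pickle.dump((c,o),open("w3.pkl","wb"))
print(o["position"],o["tool_rot"],o["force"])
sc=grab_frame("scene");cv2.imwrite("pics/s3.png",sc)
a=cv2.resize(sc[150:330,250:450],(533,480));cv2.imwrite("pics/j3.png",np.hstack([im[:, 190:450],a]))
```

```text
[0.55602674 0.01631792 0.173028  ] [-3.14122484e+00  1.34086998e-03  3.37173967e-01] [-0.25231795 -0.05468927 -3.69438788]
```

View pics/j3.png

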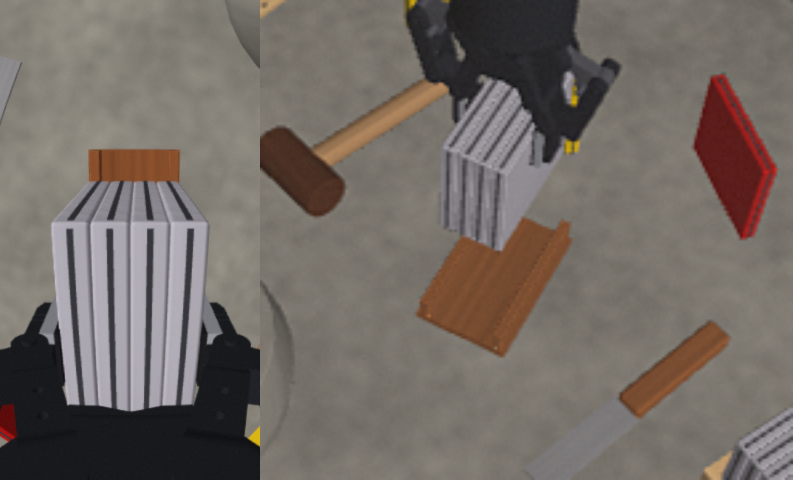

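All four tins are in the grip: tops even, front top edge at wrist pixels (242–398, 222), bottom edge near row 180. The force of −3.7 N matches 4 × 90 g. Now I'll measure the row's offset in the tool frame.

Run:
```python
from h import *
import pickle
c,o=pickle.load(open("w3.pkl","rb"));im=cv2.GaussianBlur(cv2.imread("pics/w3.png"),(3,3),0).astype(float);g=im.sum(2)/3
R=Ro.from_euler("xyz",o["tool_rot"]);p=np.array(o["position"])
def edges(line,lo,hi): 
    d=np.abs(np.diff(line[lo:hi])); return [(lo+i+.5,round(d[i],1)) for i in np.argsort(-d)[:6]]
for cols in ((250,256),(300,306),(386,392)): print("col",cols,edges(g[:,cols[0]:cols[1]].mean(1),165,245))
for rows in ((235,240),(260,265),(290,295)): print("row",rows,edges(np.abs(im[rows[0]:rows[1]]-0).mean((0,2)),225,262),edges(g[rows[0]:rows[1]].mean(0),380,415))
tool=lambda u,v,z:((R.inv().apply(ray("wrist",[[u,v]],z,c)-p))*1e3).round(1).tolist()
for z in(.209,.211): print(z,tool(242,222,z),tool(398,222,z))
for v in(235,290): print(v)
print("bottom",tool(320,180,.121),tool(280,180,.121),tool(370,180,.121))
```

```text
col (250, 256) [(np.float64(221.5), np.float64(13.6)), (np.float64(220.5), np.float64(10.1)), (np.float64(222.5), np.float64(9.2)), (np.float64(210.5), np.float64(3.9)), (np.float64(219.5), np.float64(3.2)), (np.float64(211.5), np.float64(3.2))]
col (300, 306) [(np.float64(220.5), np.float64(25.6)), (np.float64(219.5), np.float64(23.9)), (np.float64(228.5), np.float64(20.7)), (np.float64(181.5), np.float64(19.8)), (np.float64(221.5), np.float64(18.6)), (np.float64(227.5), np.float64(18.1))]
col (386, 392) [(np.float64(221.5), np.float64(13.6)), (np.float64(220.5), np.float64(10.5)), (np.float64(222.5), np.float64(8.6)), (np.float64(214.5), np.float64(3.9)), (np.float64(213.5), np.float64(3.9)), (np.float64(219.5), np.float64(2.9))]
row (235, 240) [(np.float64(256.5), np.float64(39.5)), (np.float64(255.5), np.float64(36.5)), (np.float64(257.5), np.float64(20.5)), (np.float64(241.5), np.float64(19.7)), (np.float64(240.5), np.float64(18.2)), (np.float64(254.5), np.float64(14.3))] [(np.float64(383.5), np.float64(41.2)), (np.float64(382.5), np.float64(35.1)), (np.float64(384.5), np.float6
[... 575 characters left out ...]
p.float64(383.5), np.float64(11.4))]
row (290, 295) [(np.float64(259.5), np.float64(48.3)), (np.float64(258.5), np.float64(31.4)), (np.float64(260.5), np.float64(27.6)), (np.float64(245.5), np.float64(21.7)), (np.float64(244.5), np.float64(15.5)), (np.float64(246.5), np.float64(10.5))] [(np.float64(380.5), np.float64(38.7)), (np.float64(392.5), np.float64(19.9)), (np.float64(391.5), np.float64(17.8)), (np.float64(381.5), np.float64(14.5)), (np.float64(395.5), np.float64(9.5)), (np.float64(390.5), np.float64(8.6))]
0.209 [[48.4, -24.3, -36.0]] [[48.4, 22.4, -36.0]]
0.211 [[48.9, -23.9, -38.0]] [[48.9, 22.0, -38.0]]
235
290
bottom [[49.1, -1.0, 52.0]] [[49.2, -22.1, 52.0]] [[49.3, 25.4, 52.0]]
```

```bash
cat >> h.py <<'E'
BX,BY,PSI=.5543,-.3676,.0867
F,B=.0493,.0525   # row's front end / bottom in tool x / z
def pose(th,zc,xc=None,bx=None,by=None):
    "TCP pose for tilt th (deg, front end down), front lower corner zc mm above box floor, xc mm from front inner wall"
    t=np.radians(th);w=(40-zc)*np.tan(t) if zc<40 else 0
    if xc is None: xc=w+(106-100*np.cos(t)-w)/2
    a=np.array([np.cos(PSI),np.sin(PSI),0]);C=np.array([bx or BX,by or BY,.004+zc/1e3])+a*(53-xc)/1e3
    R=Ro.from_euler("xyz",[np.pi,0,PSI])*Ro.from_rotvec([0,-t,0])
    return C-R.apply([F,0,B]),R.as_euler("xyz"),xc
E
python3 - <<'E'
from h import *
a=pose(0,140);b=pose(18,60,9.3);print(a,b)
plan(a[0],a[1],10)
print("tilt");plan(b[0],b[1],8,a[0],a[1])
E
```

```text
(array([ 0.55499737, -0.36753939,  0.1965    ]), array([3.14159265, 0.        , 0.0867    ]), np.float64(3.0)) (array([ 0.56728734, -0.36647117,  0.129165  ]), array([3.14159265, 0.31415927, 0.0867    ]), 9.3)
dp [[-0.016, 0.0452, -0.0029], [-0.0149, 0.0456, -0.0029], [-0.0137, 0.046, -0.0029], [-0.0126, 0.0463, -0.0029], [-0.0114, 0.0466, -0.0029], [-0.0102, 0.0469, -0.0029], [-0.009, 0.0471, -0.0029], [-0.0079, 0.0473, -0.0029], [-0.0067, 0.0475, -0.0029], [-0.0055, 0.0477, -0.0029]]
rot [-1e-05, 4e-05, 0.00797] mm/row 38.459767670456905 deg/row 1.4354618265344765
tilt
dp [[0.0019, -0.0, 0.0105], [0.0023, -0.0, 0.0104], [0.0027, -0.0, 0.0103], [0.0032, -0.0, 0.0102], [0.0035, -0.0, 0.0101], [0.0039, -0.0, 0.0099], [0.0043, -0.0, 0.0098], [0.0047, -0.0, 0.0096]]
rot [0.0, -0.0125, -0.0] mm/row 8.556965369881858 deg/row 2.2500000000000004
```

move_arm(jaw=[255,255,255,255,255,255,255,255,255,255], dp=[[-0.016,0.0452,-0.0029],[-0.0149,0.0456,-0.0029],[-0.0137,0.046,-0.0029],[-0.0126,0.0463,-0.0029],[-0.0114,0.0466,-0.0029],[-0.0102,0.0469,-0.0029],[-0.009,0.0471,-0.0029],[-0.0079,0.0473,-0.0029],[-0.0067,0.0475,-0.0029],[-0.0055,0.0477,-0.0029]], rotation=[[0,0,0.008],[0,0,0.008],[0,0,0.008],[0,0,0.008],[0,0,0.008],[0,0,0.008],[0,0,0.008],[0,0,0.008],[0,0,0.008],[0,0,0.008]])

```text
clock: 7.68
position: [0.5548, -0.3685, 0.1961]
tool_rot: [-3.141, 0.001, 0.085]
force: [1.0, 0.9, -2.2]
grip_width: 0.0468
```

move_arm(jaw=[255,255,255,255,255,255,255,255,255,255], dp=[[0,0,0],[0.0019,0,0.0105],[0.0023,0,0.0104],[0.0027,0,0.0103],[0.0032,0,0.0102],[0.0035,0,0.0101],[0.0039,0,0.0099],[0.0043,0,0.0098],[0.0047,0,0.0096],[0,0,0]], rotation=[[0,0,0],[0,-0.0125,0],[0,-0.0125,0],[0,-0.0125,0],[0,-0.0125,0],[0,-0.0125,0],[0,-0.0125,0],[0,-0.0125,0],[0,-0.0125,0],[0,0,0]])

```text
clock: 8.93
position: [0.5675, -0.3657, 0.1284]
tool_rot: [-3.14, 0.316, 0.087]
force: [-0.8, 0.6, -3.4]
grip_width: 0.047
```

move_arm(jaw=[255,255], dp=[[0,0,0],[0,0,0]], rotation=[[0,0,0],[0,0,0]])

```text
clock: 9.18
position: [0.5672, -0.3668, 0.1305]
tool_rot: [3.141, 0.313, 0.085]
force: [0.1, -0.0, -3.2]
grip_width: 0.0468
```

Run:
```python
from h import *
import pickle
c=calibration("wrist");im=grab_frame("wrist");cv2.imwrite("pics/w4.png",im);o=bot.observe();pickle.dump((c,o),open("w4.pkl","wb"))
print(o["position"],o["tool_rot"],o["force"])
a=np.array([np.cos(PSI),np.sin(PSI)]);n=np.array([-a[1],a[0]])
P=[np.r_[np.array([BX,BY])+a*u+n*v,.044] for u in(.053,.059,-.059) for v in(-.027,.027)]
print(proj("wrist",P,c).round(1).tolist())
cv2.imwrite("pics/w4c.png",cv2.resize(im[90:330,190:450],None,fx=2.3,fy=2.3,interpolation=cv2.INTER_CUBIC))
```

```text
[ 0.56722111 -0.36676866  0.13046724] [3.14117312 0.31333051 0.08513867] [-0.26266849 -0.45179687 -2.78876452]
[[368.9, 148.6], [274.1, 148.6], [369.4, 138.7], [273.5, 138.8], [358.1, 294.2], [284.6, 294.3]]
```

View pics/w4c.png

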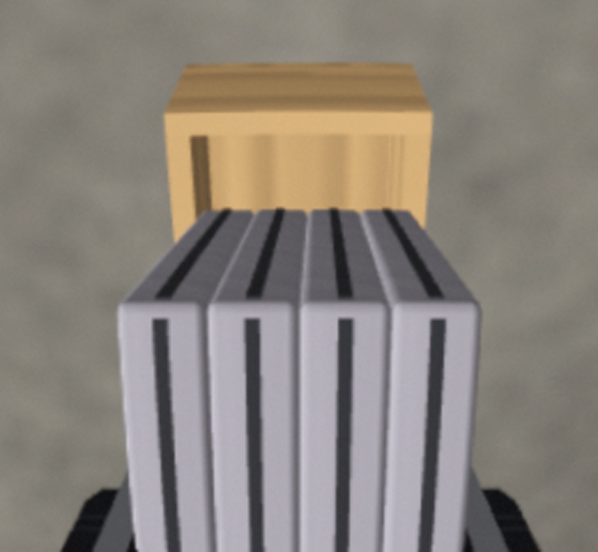

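The view shows the tilted row above the box, the rim's inner front corners at full-image (273,149) and (367.5,148.5), within about 1 px of prediction. The row's bottom front edge, about (281–368, 181), looks shifted right relative to its top. That suggests the row leans slightly in the grip, so I'll measure it.

```bash
cat >> h.py <<'E'
def toolpts(px,ztool,c,o):
    "pixels -> tool-frame points on plane z=ztool of the tool"
    R=Ro.from_euler("xyz",o["tool_rot"]).as_matrix();T=np.eye(4);T[:3,:3]=R;T[:3,3]=o["position"]
    return ray("wrist",px,ztool,dict(camera_matrix=c["camera_matrix"],T=np.linalg.inv(T)@np.array(c["T"])))*1e3
E
python3 - <<'E'
from h import *
import pickle
for f in("w3","w4"):
    c,o=pickle.load(open(f+".pkl","rb"));im=cv2.imread(f"pics/{f}.png");h=cv2.cvtColor(im,cv2.COLOR_BGR2HSV).astype(int)
    lab=cv2.cvtColor(im,cv2.COLOR_BGR2LAB).astype(int);m=((lab[...,2]<127)).astype(np.uint8) # bluish metal
    m[:170]=0;m[300:]=0
    m=cv2.morphologyEx(m,cv2.MORPH_CLOSE,np.ones((3,3)))
    for r in(184,188,195,205,215,225,240,255):
        x=np.flatnonzero(m[r,200:440])+200
        if len(x): print(f,r,x.min(),x.max(),len(x))
    y=[np.flatnonzero(m[170:,k]).min()+170 for k in(300,320,340,360)];print("top rows",y)
c,o=pickle.load(open("w4.pkl","rb"))
print(toolpts([[281,181],[368,181]],.0525,c,o).round(1).tolist(),toolpts([[242,221],[398,221]],-.0375,c,o).round(1).tolist())
E
```

```text
w3 184 277 368 92
w3 188 274 371 98
w3 195 267 377 111
w3 205 258 384 127
w3 215 248 391 144
w3 225 241 398 158
w3 240 242 397 156
w3 255 243 396 154
top rows [np.int64(184), np.int64(182), np.int64(182), np.int64(183)]
w4 184 278 368 91
w4 188 275 371 97
w4 195 268 377 110
w4 205 258 384 127
w4 215 249 391 143
w4 225 241 398 158
w4 240 242 397 156
w4 255 243 396 154
top rows [np.int64(184), np.int64(183), np.int64(183), np.int64(183)]
[[48.2, -21.9, 52.5], [48.3, 24.2, 52.5]] [[48.8, -24.2, -37.5], [48.8, 21.9, -37.5]]
```

Run:
```python
from h import *
import pickle
c,o=pickle.load(open("w4.pkl","rb"));im=cv2.imread("pics/w4.png");lab=cv2.cvtColor(im,cv2.COLOR_BGR2LAB);m=(lab[...,2]>140).astype(np.uint8)
for r in range(116,180,4):
    x=np.flatnonzero(m[r,200:440])+200
    if len(x): print(r,x.min(),x.max(),(x.min()+x.max())/2)
y=[np.flatnonzero(m[:,k]).min() for k in(290,320,350)];print(y)
a=np.array([np.cos(PSI),np.sin(PSI)]);n=np.array([-a[1],a[0]])
for px,z in(([[262.6,139.1],[377.8,139.1]],.044),([[271.3,118.2],[370.4,118.2]],0),([[273,149.1],[367.4,148.3]],.044)):
    q=(ray("wrist",px,z,c)[:,:2]-[BX,BY]);print(z,np.c_[q@a,q@n].round(4).tolist(), (q@n).mean())
```

```text
120 269 369 319.0
124 268 371 319.5
128 266 373 319.5
132 264 375 319.5
136 262 376 319.0
140 261 378 319.5
144 261 377 319.0
148 261 377 319.0
152 262 377 319.5
156 262 376 319.0
160 262 376 319.0
164 263 376 319.5
168 263 376 319.5
172 263 375 319.0
176 264 375 319.5
[np.int64(117), np.int64(117), np.int64(117)]
0.044 [[0.059, 0.0333], [0.0589, -0.0318]] 0.0007330501032834502
0 [[0.0587, 0.0336], [0.0586, -0.033]] 0.00029073010309529565
0.044 [[0.0527, 0.0277], [0.0531, -0.0261]] 0.0007530296507059255
```

The box outline is centred on column 319.3 at every height, so the camera is square to it. The row's top centre is at 319.6 and its bottom at about 323.2, so the row leans about 1.1° in the grip. I'll roll the tool to correct that, then go in.

```bash
cat >> h.py <<'E'
BY=-.36686;F=.0486;YB=.0009;LEAN=.0192
def pose(th,zc,xc=None,bx=None,by=None):
    t=np.radians(th);w=(40-zc)*np.tan(t) if zc<40 else 0
    if xc is None: xc=w+(106-100*np.cos(t)-w)/2
    a=np.array([np.cos(PSI),np.sin(PSI),0]);C=np.array([bx or BX,by or BY,.004+zc/1e3])+a*(53-xc)/1e3
    R=Ro.from_euler("xyz",[np.pi,0,PSI])*Ro.from_rotvec([0,-t,0])*Ro.from_rotvec([LEAN,0,0])
    return C-R.apply([F,YB,B]),R.as_euler("xyz"),xc
E
python3 - <<'E'
from h import *
b=pose(18,45,9.3);d=pose(18,16,9.3)
plan(b[0],b[1],4);plan(d[0],d[1],5,b[0],b[1])
E
```

```text
dp [[0.0018, -0.0003, 0.0048], [0.0018, -0.0003, 0.0048], [0.0018, -0.0002, 0.0048], [0.0018, -0.0002, 0.0048]]
rot [0.00152, -7e-05, -0.00012] mm/row 4.1393576476965945 deg/row 0.27520719016295647
dp [[0.0022, 0.0001, 0.0069], [0.0022, 0.0001, 0.0069], [0.0022, 0.0001, 0.0069], [0.0022, 0.0001, 0.0069], [0.0022, 0.0001, 0.0069]]
rot [0.0, 0.0, 0.0] mm/row 5.8 deg/row 0.0
```

move_arm(jaw=[255,255,255,255,255,255], dp=[[0.0018,-0.0003,0.0048],[0.0018,-0.0003,0.0048],[0.0018,-0.0002,0.0048],[0.0018,-0.0002,0.0048],[0,0,0],[0,0,0]], rotation=[[0.0015,0,0],[0.0015,0,0],[0.0015,0,0],[0.0015,0,-0.0004],[0,0,0],[0,0,0]])

```text
clock: 9.98
position: [0.568, -0.3655, 0.1135]
tool_rot: [-3.122, 0.314, 0.087]
force: [-0.9, 0.1, -2.7]
grip_width: 0.047
```

Run:
```python
from h import *
import pickle
c=calibration("wrist");im=grab_frame("wrist");cv2.imwrite("pics/w5.png",im);o=bot.observe();pickle.dump((c,o),open("w5.pkl","wb"))
print(o["position"],o["tool_rot"],pose(18,45,9.3))
cv2.imwrite("pics/w5c.png",cv2.resize(im[100:250,230:410],None,fx=4,fy=4,interpolation=cv2.INTER_CUBIC))
```

```text
[ 0.56805986 -0.36548985  0.1136248 ] [-3.12249891  0.31392028  0.08699285] (array([ 0.56796228, -0.36578101,  0.11395592]), array([-3.12239265,  0.31415927,  0.0867    ]), 9.3)
```

View pics/w5c.png

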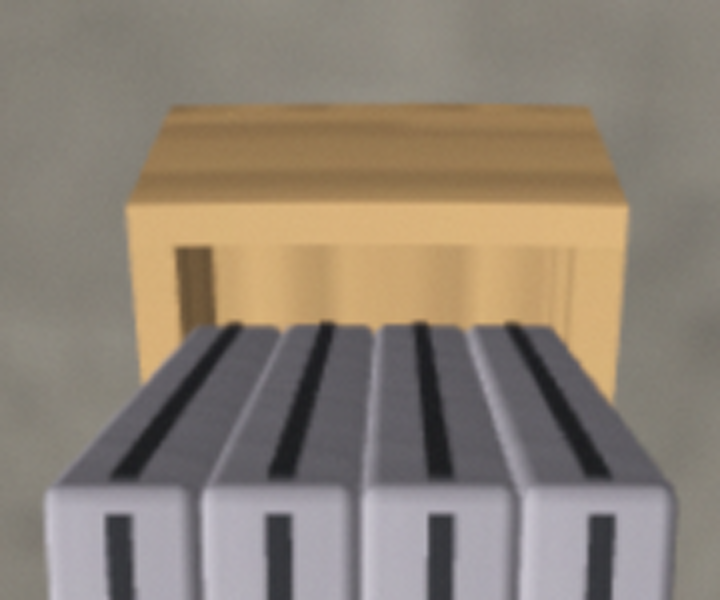

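The row's bottom edge (crop 200–553) and the rim's inner edges (crop 177–576) share the centre column 376.5, so the row is aligned. Now I'll lower the front end in.

move_arm(jaw=[255,255,255,255,255,255,255,255], dp=[[0.0022,0.0001,0.0069],[0.0022,0.0001,0.0069],[0.0022,0.0001,0.0069],[0.0022,0.0001,0.0069],[0.0021,0,0.0066],[0,0,0],[0,0,0],[0,0,0]], rotation=[[0,0,0],[0,0,0],[0,0,0],[0,0,0],[0,0,0],[0,0,0],[0,0,0],[0,0,0]])

```text
clock: 11.02
position: [0.5679, -0.3654, 0.085]
tool_rot: [-3.123, 0.314, 0.087]
force: [1.5, -0.1, -3.6]
grip_width: 0.0472
```

Run:
```python
from h import *
o=bot.observe();print(o["position"],o["tool_rot"],o["force"]);p=pose(18,16,9.3);print(p)
cv2.imwrite("pics/w6.png",grab_frame("wrist"))
for th,zc in((14,15),(10,13),(6,11),(3,10),(0,9)):
    q=pose(th,zc);print(th,zc,q[2]);plan(q[0],q[1],2,p[0],p[1]);p=q
sc=grab_frame("scene");cv2.imwrite("pics/s6.png",cv2.resize(sc[60:220,150:350],None,fx=3,fy=3,interpolation=cv2.INTER_CUBIC))
```

```text
[ 0.56790684 -0.36536193  0.08502682] [-3.12255439  0.31377292  0.08695615] [ 1.46636927 -0.12193182 -3.63155721]
(array([ 0.56796228, -0.36578101,  0.08495592]), array([-3.12239265,  0.31415927,  0.0867    ]), 9.3)
14 15 7.601813721739934
dp [[-0.001, 0.0, 0.0025], [-0.0011, 0.0, 0.0024]]
rot [-0.0, 0.01111, -0.00021] mm/row 2.132090486232641 deg/row 1.999999999999998
10 13 6.1400265889538765
dp [[-0.001, 0.0001, 0.0032], [-0.0011, 0.0001, 0.0032]]
rot [-0.0, 0.01111, -0.00021] mm/row 2.6813204711138616 deg/row 2.000000000000002
6 11 4.797916642938642
dp [[-0.0012, 0.0001, 0.0033], [-0.0013, 0.0001, 0.0032]]
rot [0.0, 0.01111, -0.00021] mm/row 2.789626004427565 deg/row 2.000000000000003
3 10 3.854639951516924
dp [[-0.001, 0.0, 0.0022], [-0.0011, 0.0, 0.0022]]
rot [-0.0, 0.00833, -0.00016] mm/row 1.937501157721255 deg/row 1.500000000000002
0 9 3.0
dp [[-0.0011, 0.0, 0.0022], [-0.0012, 0.0, 0.0022]]
rot [0.0, 0.00833, -0.00016] mm/row 1.993325284288117 deg/row 1.499999999999996
```

View pics/s6.png

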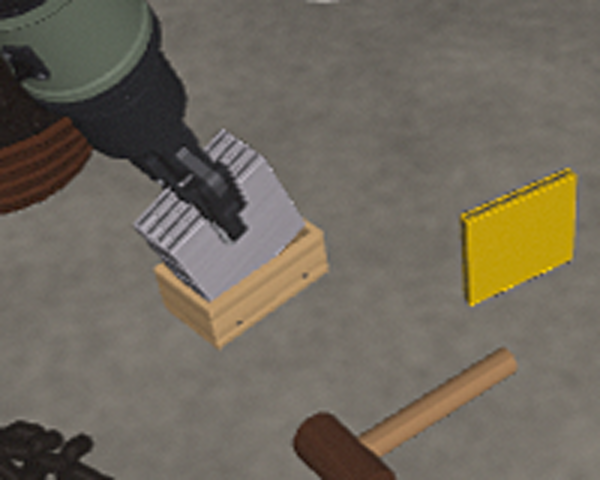

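The scene view shows the front end inside the end wall at crop (215,300) and the rear lower end still above the rim at (304,235), with no contact force. Now I'll level it in stages.

move_arm(jaw=[255,255,255,255,255,255], dp=[[-0.001,0.0004,0.0025],[-0.0011,0,0.0024],[-0.001,0.0001,0.0032],[-0.0011,0.0001,0.0032],[0,0,0],[0,0,0]], rotation=[[0,0.0111,-0.0002],[0,0.0111,-0.0002],[0,0.0111,-0.0002],[0,0.0111,-0.0002],[0,0,0],[0,0,0]])

```text
clock: 11.88
position: [0.5626, -0.366, 0.077]
tool_rot: [-3.122, 0.175, 0.087]
force: [0.5, -0.9, -3.3]
grip_width: 0.0471
```

move_arm(jaw=[255,255,255,255,255,255,255,255,255], dp=[[-0.0012,0.0001,0.0033],[-0.0013,0.0001,0.0032],[0,0,0],[-0.001,0,0.0022],[-0.0011,0,0.0022],[-0.0011,0,0.0022],[-0.0012,0,0.0022],[0,0,0],[0,0,0]], rotation=[[0,0.0111,-0.0002],[0,0.0111,-0.0002],[0,0,0],[0,0.0083,-0.0002],[0,0.0083,-0.0002],[0,0.0083,-0.0002],[0,0.0083,-0.0002],[0,0,0],[0,0,0]])

```text
clock: 13.0
position: [0.5557, -0.3666, 0.0653]
tool_rot: [-3.122, 0.001, 0.087]
force: [0.6, -0.5, -4.0]
grip_width: 0.047
```

Run:
```python
from h import *
o=bot.observe();print(o["position"],o["tool_rot"],o["force"],o["moment"]);p=pose(0,9);print(p)
im=grab_frame("wrist");sc=grab_frame("scene")
cv2.imwrite("pics/j7.png",np.hstack([cv2.resize(im[100:250,230:410],None,fx=2.4,fy=2.4,interpolation=cv2.INTER_CUBIC),cv2.resize(sc[90:190,190:290],(360,360),interpolation=cv2.INTER_CUBIC)]))
```

```text
[ 0.55567825 -0.36657681  0.06534918] [-3.12234856e+00  5.12706763e-04  8.73496413e-02] [ 0.64906648 -0.51624284 -4.02888263] [-0.08710151 -0.05440892 -0.0170203 ]
(array([ 0.5557041 , -0.36684647,  0.0655076 ]), array([-3.12239265,  0.        ,  0.0867    ]), np.float64(3.0))
```

View pics/j7.png

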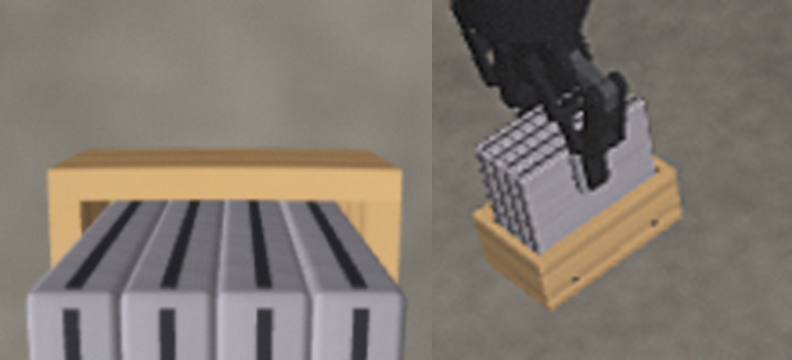

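The row is level inside all four walls with no contact force. I'll set it down slowly.

move_arm(jaw=[255,255,255,255,255,255,255,255,255], dp=[[0,0.0002,0.002],[0,0,0.002],[0,0,0.002],[0,0,0.0015],[0,0,0.001],[0,0,0.0008],[0,0,0.0005],[0,0,0],[0,0,0]], rotation=[[0,0,0],[0,0,0],[0,0,0],[0,0,0],[0,0,0],[0,0,0],[0,0,0],[0,0,0],[0,0,0]])

```text
clock: 14.22
position: [0.5555, -0.3666, 0.0574]
tool_rot: [-3.122, 0.001, 0.087]
force: [-0.7, 0.1, -2.5]
grip_width: 0.0468
```

move_arm(jaw=[255,255,255,255,255], dp=[[0,0,0.0006],[0,0,0.0006],[0,0,0.0003],[0,0,0],[0,0,0]], rotation=[[0,0,0],[0,0,0],[0,0,0],[0,0,0],[0,0,0]])

```text
clock: 14.85
position: [0.5555, -0.3667, 0.0573]
tool_rot: [-3.123, 0.0, 0.087]
force: [-8.1, 3.4, 16.6]
grip_width: 0.0472
```

Contact with the floor: upward force about 20 N at TCP z = 57.3 mm, expected 56.5 mm. I'll ease the grip so the tins settle, then open.

move_arm(jaw=[255,255,255,255], dp=[[0,0,-0.0004],[0,0,0],[0,0,0],[0,0,0]], rotation=[[0,0,0],[0,0,0],[0,0,0],[0,0,0]], squeeze=20)

```text
clock: 15.35
position: [0.5555, -0.3667, 0.0574]
tool_rot: [-3.123, 0.0, 0.087]
force: [-5.9, 3.1, 11.2]
grip_width: 0.0469
```

move_arm(jaw=[115,110,105,100,90,70,40,0,0,0], dp=[[0,0,0],[0,0,0],[0,0,0],[0,0,0],[0,0,0],[0,0,0],[0,0,0],[0,0,0],[0,0,0],[0,0,0]], rotation=[[0,0,0],[0,0,0],[0,0,0],[0,0,0],[0,0,0],[0,0,0],[0,0,0],[0,0,0],[0,0,0],[0,0,0]])

```text
clock: 16.6
position: [0.5556, -0.3666, 0.0565]
tool_rot: [-3.122, 0.001, 0.087]
force: [0.4, -0.6, -0.3]
grip_width: 0.0854
```

move_arm(jaw=[0,0,0,0,0,0,0,0], dp=[[0,0,-0.01],[0,0,-0.03],[0,0,-0.04],[0,0,-0.04],[0,0,-0.04],[0,0,-0.04],[0,0,-0.02],[0,0,0]], rotation=[[0,0,0],[0,0,0],[0,0,0],[0,0,0],[0,0,0],[0,0,0],[0,0,0],[0,0,0]])

```text
clock: 17.6
position: [0.5562, -0.3701, 0.2332]
tool_rot: [-3.123, -0.001, 0.087]
force: [-0.4, -0.3, -0.8]
grip_width: 0.0855
```

Run:
```python
from h import *
w=grab_frame("wrist");sc=grab_frame("scene");t=grab_frame("top");cv2.imwrite("pics/top8.png",t);cv2.imwrite("pics/sc8.png",sc);cv2.imwrite("pics/w8.png",w)
r=lambda i:cv2.resize(i,(390,390),interpolation=cv2.INTER_CUBIC)
cv2.imwrite("pics/j8.png",np.hstack([r(w[70:270,220:420]),r(sc[90:190,180:280])]))
t0=cv2.imread("pics/top0.png");d=cv2.absdiff(t,t0).max(2)
for n,(x0,y0,x1,y1) in dict(mallet=(405,215,460,325),knife=(245,205,275,315),bowl=(195,110,270,182)).items(): print(n,(d[y0:y1,x0:x1]>25).sum())
```

```text
mallet 0
knife 0
bowl 0
```

View pics/j8.png

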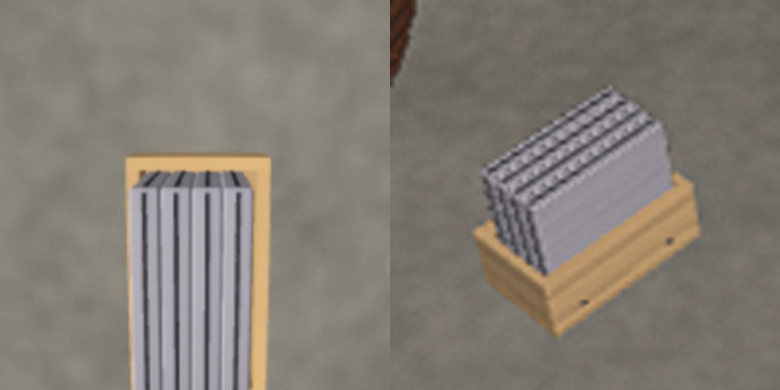

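Run:
```python
from h import *
im=cv2.imread("pics/w8.png");lab=cv2.cvtColor(im,cv2.COLOR_BGR2LAB).astype(int);c=calibration("wrist")
a=np.array([np.cos(PSI),np.sin(PSI)]);n=np.array([-a[1],a[0]])
box=(lab[...,2]>140);tin=(lab[...,2]<129)&(lab[...,0]>20)
for r in(160,163,166,170,180,200,220):
    b=np.flatnonzero(box[r,270:370])+270;t=np.flatnonzero(tin[r,280:355])+280
    f=lambda x,z:[round(float((ray("wrist",[[u,r]],z,c)[0,:2]-[BX,BY])@n)*1e3,1) for u in(x.min(),x.max())] if len(x) else None
    print(r,b.min() if len(b) else 0,b.max() if len(b) else 0,f(b,.044),"tin",t.min() if len(t) else 0,t.max() if len(t) else 0,f(t,.094),(ray("wrist",[[320,r]],.094,c)[0,:2]-[BX,BY])@a)
```

```text
160 284 358 [34.4, -31.1] tin 294 344 [20.9, -16.6] 0.0532455968695557
163 284 358 [34.4, -31.2] tin 292 346 [22.4, -18.1] 0.050974371326644015
166 284 358 [34.5, -31.2] tin 288 347 [25.5, -18.9] 0.04869985645766211
170 284 358 [34.5, -31.3] tin 287 348 [26.3, -19.7] 0.04566152711124515
180 284 358 [34.7, -31.4] tin 287 348 [26.4, -19.8] 0.03803296841574948
200 285 358 [34.1, -31.8] tin 288 348 [25.9, -20.0] 0.022595850015872748
220 285 357 [34.5, -31.4] tin 288 347 [26.2, -19.6] 0.006837372249890523
```

Run:
```python
from h import *
sc=cv2.imread("pics/sc8.png");a=np.array([np.cos(PSI),np.sin(PSI)]);n=np.array([-a[1],a[0]]);C=np.array([BX,BY-.001])
k=6;x0,y0=195,95;big=cv2.resize(sc[y0:y0+100,x0:x0+110],None,fx=k,fy=k,interpolation=cv2.INTER_CUBIC)
def dr(L,W,z,off,col):
    P=[np.r_[C+a*u*L/2+n*(v*W/2+off),z] for u,v in((1,1),(1,-1),(-1,-1),(-1,1))]
    q=((proj("scene",P)-[x0,y0]+.5)*k).round().astype(int);cv2.polylines(big,[q],True,col,1)
dr(.118,.066,.044,0,(0,0,255));dr(.106,.054,.044,0,(0,0,255));dr(.1,.048,.094,.0012,(0,255,0));dr(.1,.048,.044,.0012,(255,0,0))
cv2.imwrite("pics/ov.png",big)
```

```text
(no output)
```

View pics/ov.png

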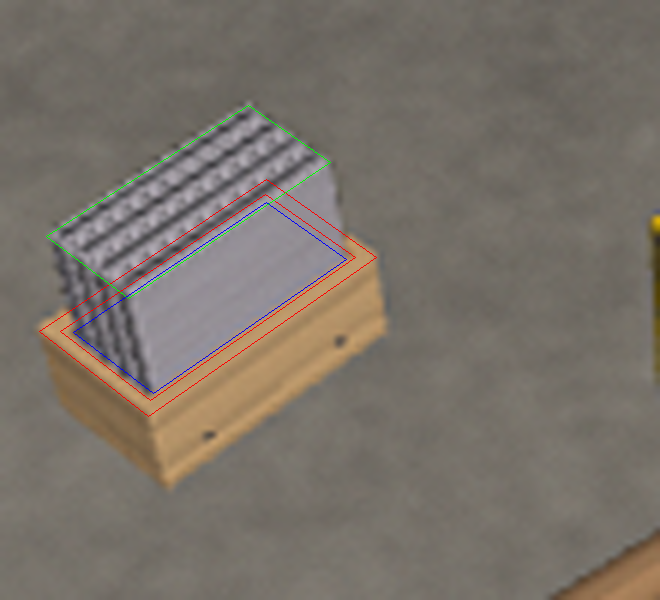

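The overlay for an upright, fully seated row (tops at 94 mm) matches the tins to within about 1 px, and the gripper is clear. I'll hand it in.

```bash
python3 -c "
from workcell import bot,workorder
print(workorder.job_done(), bot.observe()['clock'])"
```

```text
the job is handed in; nothing more can be done
the job is handed in; nothing more can be done
```

The four tins are in the empty plywood box and the job is handed in, at about 18 s on the robot's clock. I pinched the row as one, tilted it 18° and lowered one short end in along the far end wall while the other end was still above the rim. I then brought it level with no contact and set it on the floor. Floor contact pushed up with about 20 N, and I eased the grip before opening.

**Last checks:**
- **Seating:** the outline expected for an upright, fully seated row (tops 94 mm above the bench) matches the scene camera picture to about 1 px.
- **Bystanders:** the mallet, knife and bowl show no pixel change from the first top picture.
- **Robot:** the gripper is open and clear, about 0.23 m up.

**Disagreements:**
- **Lean in the grip:** the row leaned about 1.1° while held, and I corrected for it. It touched down about 0.8 mm above the predicted height.
- **Position in the box:** the wrist camera put the tops about 1.7 mm off the box's centre line, within the clearance. I could not measure any remaining lean directly.

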